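# Clip the drip grate into its tray

### The job

Fit the steel grate onto the drip tray: hook its front lip fully into the slot under the tray's front overhang, then pivot the rear down until it snaps under the orange latch and lies flat. Work gently: the tray's station only stands on the counter and must not be shoved along, the grate must not be forced, and the tamper, pitcher, shaker and cup stay where they are.

Things in the scene. Friction and masses are not known exactly. Their poses are not given: they have to be found in the camera images.
- drip_station: Black surround, 216 x 140 x 12 mm, holding a grey tray (180 x 120, rim 36 mm high). Origin: centre of underside; x from front (overhang) to rear (latch), z up. Stands loose, 1.3 kg: slides if pushed with 6 to 10 N; over 4 mm is a fault. The tray sits up to 14 mm forward or back along x in it, NOT measured, stiff, new each time: add -14..+14 mm to every tray x. Over 60 N on the grate is forcing.
- slot (a point): Where the middle of the front overhang's free edge would be with the tray centred (station x = -74 mm), at the overhang's underside, 32.5 mm up; axes as the station. The overhang spans the tray's width, 3.5 mm thick. The slot under it is closed 8 mm further forward (-x) by a rubber strip that yields 3 mm at 1.5 N/mm, then is hard. Add the tray's unknown play.
- well (a point): Middle of the tray's opening at the height of its ledges (26 mm), tray centred; axes as the station. Side walls: inner faces 56 mm to either side, top 36 mm. Two rubber-faced side ledges from x = -58 to 64 mm, reaching in to y = +-46 mm, carry the grate's side edges; between them it is open down to 8 mm. Rear deck begins at x = 64, 32 mm high.
- latch (a point): Tip of the orange latch (30 mm wide), its underside 33 mm up, station x = 59 mm with the tray centred; axes as the station. Above the tip a ramp rises from 36 to 44 mm up, 4.5 mm further back, then a flat top. On the ramp the grate's edge pushes it back (6 N, 0.7 N/mm, 7 mm); it snaps out over the grate at 10 to 20 N on the mark; an edge on the flat top stays up. Hood: x 75 to 90, 46 mm high.
- grate_grip (a point): Centre of the black grip rib (44 long in x, 10 wide, 24 mm high) on the loose steel grate; x from its front lip to its rear, z up. Plate 132 x 104 x 6 mm, 0.16 kg, lies flat on the worktop at first; underside 18 mm below this point, front edge 54 mm ahead (-x), rear edge 78 mm behind. A flat orange mark to press on: 46 mm behind, 12 mm below. Seated: this point is 44 mm up.
- grate_lip (a point): Middle of the tip of the grate's front lip (12 mm long, 84 wide, 4 thick, level with the underside, jutting from the front edge), half-way through its thickness; 66 mm ahead of and 16 mm below the rib's centre; axes as the grate. Seated: 28 mm up, at station x = -82 to -80 mm plus the tray's play.
- grate_rear (a point): Middle of the grate's rear edge, on its top face; axes as the grate. Seated under the latch: 32 mm above the station's origin.
- tamper: Coffee tamper, 58 mm across, 94 mm high, upright; origin at the centre of its underside. Bystander.
- milk_pitcher: Small steel milk pitcher, 94 x 69 x 85 mm; origin at the centre of its underside. Bystander.
- salt_shaker: Salt shaker, 44 mm across, 90 mm high; origin at the centre of its underside. Bystander.
- espresso_cup: Blue espresso cup with handle, 64 x 93 x 53 mm; origin at the centre of its underside. Bystander.

How it is judged:
By the outcome, as a careful person would: the job done as asked, in the order asked, and still so for the second after the job is handed in, with the robot touching nothing.
It also fails if it takes over 54 s, if anything falls off the work surface, if the arm or the gripper's body presses on something with over 40 N, if the wrist force passes 120 N, or if a joint passes its speed limit or range.

### The arm

A 6-joint arm with a two-finger parallel gripper is mounted at the origin on a cart in front of the work surface, level with it; the furniture and walls round the work are solid. World frame = base frame: x ahead of the robot, y to its left, z up, the work surface at z = 0. Lengths are in m, angles in degrees, forces in N, time in s.
With the tool pointing down it reaches from about 0.25 to 0.725 m from the base axis. Payload 9.7 kg.
Tool frame: the origin (TCP) lies on the centre line of the jaws, within the pads' length; the fingertips stand bot.nose_length ahead of it and the grasp point (between the pads) lies 11 mm behind it (bot.nose_length is the distance from the TCP to the fingertips, in m); z points along the fingers, y is the line along which they close (so a half turn about z gives the same grasp; the last joint's range is limited). The gripper opens to 85 mm and grips with 20 to 120 N. Pads are 22 mm wide; open, the fingers measure 114 mm over their backs; the gripper's body (76 mm by 85 mm) begins 54 mm behind the grasp point. The pads swing forward as they close: fully open they stand 13 mm farther back than shut.
Start: joints at [-70.13, 4.979, 10.078, 95.1, 0, 90], TCP at [0.187, -0.517, 0.239] pointing down, gripper open.
Joint ranges: [-179.16, 179.16], [-48.56, 103.87], [-65.8, 70.77], [-126.05, 130.52], [-82.76, 87.17], [-180, 180]. Speed limits (degrees/s): [127.2, 127.2, 147.25, 180, 180, 180].

### API

Orientations are given as [roll, pitch, yaw] about the fixed x, y, z axes, in that order (R = Rz(yaw) Ry(pitch) Rx(roll)).
In Python, from workcell import bot gives the robot as it stands. The module is installed in compiled form; this text tells all that it offers.
- The arm moves only by the shell command python3 -m inch 'ROWS' [OPENING] [FORCE]. ROWS is JSON, a list of rows, each a list of 4 numbers: the shift along the world's x, y, z in cm, then the turn about the world's z in degrees. A call has exactly 8 rows; each row is the pose to reach, as a shift and turn from the pose commanded when the call began; what a row does not reach only later rows make up. A row lasts 1/8 s, in which the tool goes at most 62.5 mm and 10.7 degrees, less where a joint would pass 70% of its speed; a pose out of reach is approached as far as the arm can. A call with a gripper value outside its range is refused whole. OPENING is the finger opening in cm, from 0 to 8.54, set as the call begins (- or left out, the last holds). The fingers move at their own pace and stop on an object; FORCE is the grip in N (left out, the last holds). Time passes only in rows, so rows that repeat a pose let the fingers close, or fill a call up. It gives the time, the measured TCP pose, the force, the opening and the grip force at its end, in the units of the state.
- bot.get_obs(): the state, without advancing time (a new reading comes with each control period).
- bot.camera(name): name is "scene" or "side" or "wrist"; returns a dict with "img" (480x640x3 uint8, red, green, blue), "fovy" (degrees; the focal length in pixels is half the picture's height over the tangent of half this angle, whatever the lens; pixels are square), "cx", "cy" (the principal point, pixels), "R" (3x3) and "t" (3): a world point X has camera coordinates R X + t; the wrist camera has in their place "mount" (4x4, takes a point from camera to tool coordinates, whose origin is the TCP and whose axes are the flange's). Camera axes: x right, y down, z forward; pixel columns grow to the right and rows downward; lengths in m; the calibration is good to about 2 mm. A picture is of the moment at which its call begins: read the wrist's pose just before it. There is no depth.
- bot.job_done(): hands the job in; it is judged then, once.
Trained networks look in a picture, given as the dict that the camera call returned (one of the last four; its "shot" number tells which), for a name from the list of things; names that differ only in an ending like _2 or _b are one class to them, and where a whole thing is asked for, a point or a joint stands for the part that bears it (a point fixed in the world has none). Each returns a list of dicts, best first, with "score" (0 to 1); they miss things now and then, are a little off and sometimes report something else, mostly with a low value. They report only what shows in the picture. A call takes as long as a camera call.
- bot.find_in(thing, picture): "point" ([column, row] in pixels, amid what is visible of it).
- bot.landmark_of(thing, picture): "point" ([column, row] in pixels: a listed point, or the origin of a listed thing).
The state is a dict: "time": time; "q": joint angles; "qd": joint speeds; "joint_efforts": joint torques, N m; "ee_pos": TCP position; "tcp_rot": TCP orientation; "wrist_force": force on the tool from outside, world axes, zero at the start; "torque": the same for the moment, N m; "opening": finger opening in m; "grasp_force": force on a finger pad.
Only numpy, scipy, OpenCV 4.12 (cv2) and the standard library are available. Lean on these libraries where they do the work, as an engineer would, in place of code of your own. Each camera call takes 0.05 s, during which the arm holds its last target. There are 200 camera calls.

## Working session

There is one attempt and no reset: what is moved stays moved. The work goes in short steps, Python scripts to look and compute and a shell command to move; the robot and the scene stay as the last step left them, time stands still between calls to the robot, and variables do not carry over. Pictures are saved under pics/ and viewed, at most 12 in all, crops included, and the job is handed in when it is done.

```bash
mkdir -p pics; cat > h.py <<'E'
import numpy as np, cv2
from workcell import bot
from scipy.spatial.transform import Rotation as Ro
def f(c): return 240/np.tan(np.radians(c["fovy"])/2)
def ray(c,p,obs=None):
    d=np.array([(p[0]-c["cx"])/f(c),(p[1]-c["cy"])/f(c),1.])
    if "R" in c:
        R=np.array(c["R"]);t=np.array(c["t"]); return -R.T@t, R.T@d
    M=np.array(c["mount"]);T=toolT(obs)
    M=T@M; return M[:3,3],M[:3,:3]@d
def toolT(o):
    T=np.eye(4);T[:3,:3]=Ro.from_euler('xyz',o["tcp_rot"],degrees=True).as_matrix();T[:3,3]=o["ee_pos"];return T
def atz(c,p,z,obs=None):
    o,d=ray(c,p,obs); return o+d*(z-o[2])/d[2]
def proj(c,X,obs=None):
    X=np.array(X)
    if "R" in c: x=np.array(c["R"])@X+np.array(c["t"])
    else:
        M=np.linalg.inv(toolT(obs)@np.array(c["mount"])); x=M[:3,:3]@X+M[:3,3]
    return f(c)*x[0]/x[2]+c["cx"],f(c)*x[1]/x[2]+c["cy"]
def save(c,n): cv2.imwrite("pics/"+n+".png",c["img"][:,:,::-1])
E
cat > a.py <<'E'
from h import *
np.set_printoptions(precision=4,suppress=True)
o=bot.get_obs(); print(o["time"],o["ee_pos"],o["tcp_rot"],bot.nose_length)
Z=dict(drip_station=0,slot=.0325,well=.026,latch=.033,grate_grip=.018,grate_lip=.002,grate_rear=.006,tamper=0,milk_pitcher=0,salt_shaker=0,espresso_cup=0)
for n in ["scene","side"]:
    c=bot.camera(n); save(c,n+"0")
    for k,z in Z.items():
        for r in bot.landmark_of(k,c)[:2]: print(n,k,round(r["score"],2),np.round(r["point"],0),atz(c,r["point"],z))
E
python3 a.py
```

```text
0.0 [ 0.1869 -0.517   0.2386] [-179.9238   -0.0019   19.8722] 0.008
scene drip_station 0.63 [297. 309.] [0.4914 0.208  0.    ]
scene slot 0.73 [326. 319.] [0.4071 0.2283 0.0325]
scene slot 0.26 [297. 304.] [0.4848 0.2197 0.0325]
scene well 0.58 [298. 303.] [0.4889 0.2098 0.026 ]
scene latch 0.74 [279. 290.] [0.5434 0.2    0.033 ]
scene latch 0.23 [277. 247.] [0.6215 0.0721 0.033 ]
scene grate_lip 0.92 [379. 235.] [ 0.418 -0.122  0.002]
scene grate_rear 0.89 [329. 220.] [ 0.5612 -0.1116  0.006 ]
scene grate_rear 0.4 [298. 312.] [0.4843 0.2196 0.006 ]
scene tamper 0.75 [274. 249.] [0.6423 0.0511 0.    ]
scene tamper 0.53 [235. 360.] [0.5456 0.3973 0.    ]
scene milk_pitcher 0.9 [235. 360.] [0.5445 0.3967 0.    ]
scene salt_shaker 0.88 [368. 182.] [ 0.5365 -0.3319  0.    ]
side drip_station 0.55 [296. 223.] [0.4886 0.2169 0.    ]
side slot 0.57 [268. 220.] [0.409  0.2008 0.0325]
side well 0.56 [297. 215.] [0.4911 0.213  0.026 ]
side latch 0.6 [318. 206.] [0.5551 0.2276 0.033 ]
side grate_grip 0.91 [338. 283.] [ 0.4737 -0.1244  0.018 ]
side grate_grip 0.41 [265. 219.] [0.4112 0.2394 0.018 ]
side grate_lip 0.94 [312. 295.] [ 0.415  -0.1234  0.002 ]
side tamper 0.62 [381. 242.] [0.6522 0.0338 0.    ]
side milk_pitcher 0.73 [294. 196.] [0.5368 0.3863 0.    ]
side espresso_cup 0.79 [346. 352.] [ 0.4113 -0.3234  0.    ]
```

View pics/scene0.png

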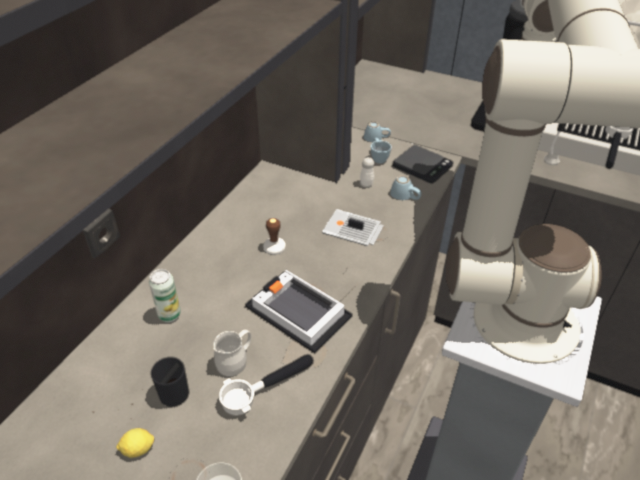

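View pics/side0.png

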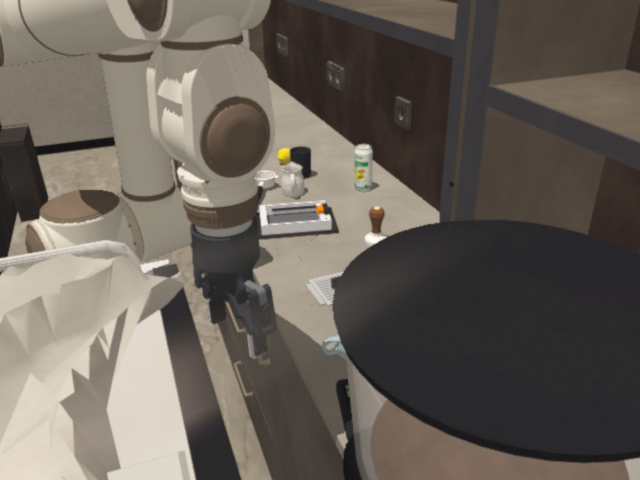

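The scene view shows the tray at about (297,305), its latch at (277,288), and the grate at (353,227). The tamper is at (274,240). In the side view the grate is partly hidden behind a black disc. The network points agree with both pictures and with the sizes given. Next I'll go above the grate.

```bash
python3 -m inch '[[3.3,5,0.5,-2],[6.5,10,1,-4],[9.8,15,1.5,-6],[13,20,2,-8],[16.3,25,2,-10],[19.5,30,2,-12],[22.8,35,2,-14],[26,39.5,2,-16]]' 
cat > b.py <<'E'
from h import *
import sys
np.set_printoptions(precision=4,suppress=True)
Z=dict(slot=.0325,well=.026,latch=.033,drip_station=0,grate_grip=.018,grate_lip=.002,grate_rear=.006)
o=bot.get_obs(); print(o["time"],o["ee_pos"],o["tcp_rot"],o["wrist_force"])
c=bot.camera("wrist"); save(c,sys.argv[1])
for k in sys.argv[2:]:
    for r in bot.landmark_of(k,c)[:2]: print(k,round(r["score"],2),np.round(r["point"],1),atz(c,r["point"],Z[k],o))
E
python3 b.py w1 grate_grip grate_lip grate_rear slot latch well
```

```text
time: 2.2
ee_pos: [0.4477, -0.1203, 0.2596]
tcp_rot: [180.0, -0.0, 3.8]
wrist_force: [0.4, -1.9, 0.2]
opening: 0.0849
grasp_force: 0.0
2.2 [ 0.4477 -0.1203  0.2596] [179.98    -0.049    3.8298] [ 0.4375 -1.9453  0.1553]
grate_grip 0.73 [321.4 162. ] [ 0.4862 -0.1169  0.018 ]
grate_grip 0.6 [511.1 123.4] [ 0.5368 -0.3039  0.018 ]
grate_lip 0.95 [321.9 224.2] [ 0.4158 -0.122   0.002 ]
grate_rear 0.97 [322.6  81.7] [ 0.5641 -0.1129  0.006 ]
```

View pics/w1.png

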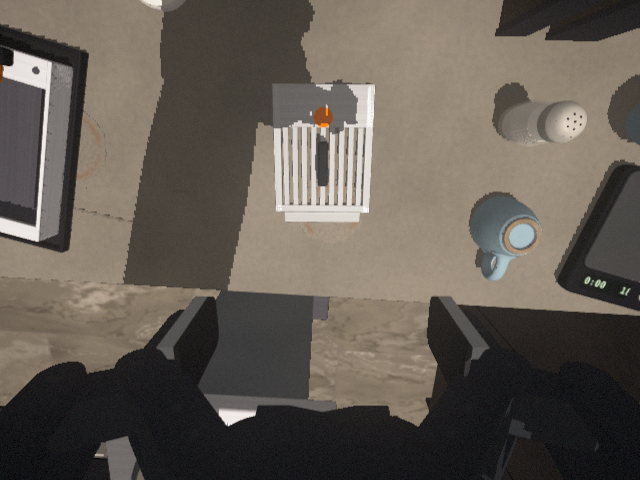

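The wrist picture shows the grate aligned with the tool: rib at (322,160), lip at (322,217), orange mark at (323,117). The tray's front corner is at the left edge. Lip and rear agree with the 144 mm length, so I'll descend and grip the rib at (0.485, -0.1175).

```bash
python3 -m inch '[[1.5,0.1,-4,0],[3,0.2,-9,0],[3.7,0.3,-14,0],[3.7,0.3,-18,0],[3.7,0.3,-21,0],[3.7,0.3,-23,0],[3.7,0.3,-24,0],[3.7,0.3,-24.1,0]]' 3.5
python3 -m inch '[[0,0,0,0],[0,0,0,0],[0,0,0,0],[0,0,0,0],[0,0,0,0],[0,0,0,0],[0,0,0,0],[0,0,0,0]]' 0.4 25
```

```text
time: 3.55
ee_pos: [0.4836, -0.1199, 0.0182]
tcp_rot: [-180.0, 0.0, 3.8]
wrist_force: [-0.2, 0.4, -0.1]
opening: 0.0354
grasp_force: 0.0
time: 4.55
ee_pos: [0.4846, -0.1195, 0.0194]
tcp_rot: [179.9, -0.1, 3.9]
wrist_force: [-0.9, -0.7, 6.3]
opening: 0.0093
grasp_force: 26.2
```

```bash
python3 -m inch '[[0,0,0.1,0],[0,0,0.4,0],[0,0,0.4,0],[0,0,0.4,0],[0,0,0.4,0],[0,0,0.4,0],[0,0,0.4,0],[0,0,0.4,0]]' 1.5
python3 -m inch '[[0,0,0,0],[0,0,0,0],[0,0,0,0],[0,0,0,0],[0,0,0,0],[0,0,0,0],[0,0,0,0],[0,0,0,0]]' 0.4 25
```

```text
time: 5.55
ee_pos: [0.4839, -0.1193, 0.0223]
tcp_rot: [-180.0, 0.0, 3.9]
wrist_force: [0.0, -0.7, -0.7]
opening: 0.0151
grasp_force: 0.0
time: 6.55
ee_pos: [0.484, -0.1193, 0.0224]
tcp_rot: [180.0, -0.0, 3.9]
wrist_force: [0.1, -0.5, 2.3]
opening: 0.0092
grasp_force: 26.3
```

```bash
python3 -m inch '[[0,0,1,0],[0,0,4,0],[0,0,8,0],[0,0,12,0],[0,0,15,0],[0,0,15,0],[0,0,15,0],[0,0,15,0]]'; python3 b.py w2 grate_grip grate_lip grate_rear drip_station slot latch well
```

```text
time: 7.55
ee_pos: [0.4833, -0.1191, 0.1709]
tcp_rot: [-180.0, 0.1, 3.9]
wrist_force: [-0.2, 0.2, -1.9]
opening: 0.0091
grasp_force: 25.8
7.55 [ 0.4833 -0.1191  0.1709] [-179.958     0.126     3.8691] [-0.1532  0.1503 -1.9483]
grate_grip 0.85 [322.1 303. ] [ 0.4066 -0.1239  0.018 ]
grate_lip 0.64 [322.9 403.6] [ 0.2838 -0.1329  0.002 ]
```

```bash
python3 -m inch '[[0,2,2,0],[-1,5,4,0],[-2,8,7,0],[-3,11,10,0],[-4,14,12,0],[-4,17,13,0],[-4,17,13,0],[-4,17,13,0]]'; python3 b.py w3 grate_lip grate_rear drip_station slot latch well; python3 - <<'E'
from h import *
E
```

```text
time: 8.95
ee_pos: [0.4451, 0.0383, 0.3013]
tcp_rot: [-179.5, 0.1, 4.7]
wrist_force: [-0.0, -0.4, -1.4]
opening: 0.0094
grasp_force: 25.8
8.95 [0.4451 0.0383 0.3013] [-179.5046    0.0837    4.7037] [-0.0157 -0.3666 -1.4217]
grate_lip 0.63 [321.9 403.3] [0.129  0.0157 0.002 ]
grate_rear 0.76 [318.6 109.2] [0.5361 0.0526 0.006 ]
drip_station 0.92 [178.  143.7] [0.4845 0.2153 0.    ]
slot 0.66 [153.5 206. ] [0.4147 0.233  0.0325]
slot 0.29 [179.7  89.9] [0.5422 0.1987 0.0325]
latch 0.95 [181.5  89.5] [0.5427 0.1966 0.033 ]
latch 0.7 [605.6 235.3] [ 0.4238 -0.2922  0.033 ]
well 0.72 [170.9 144.3] [0.4852 0.2129 0.026 ]
```

View pics/w3.png

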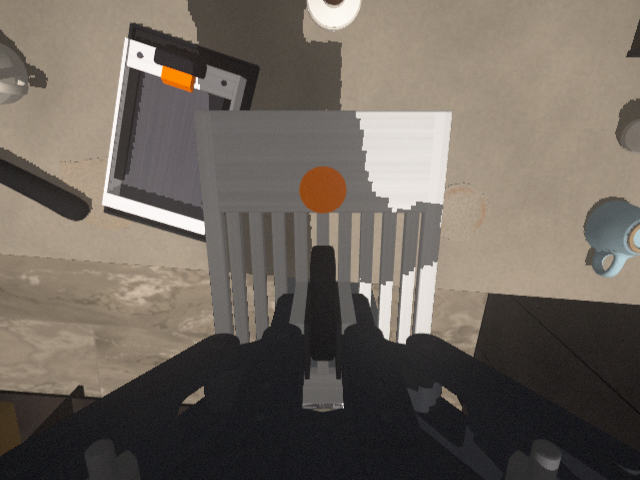

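The tray is at (180,130), turned about -16°, with the latch at (180,78). The held grate covers its right edge. I'll turn to match the tray and step aside for a clear view.

```bash
python3 -m inch '[[-1,0,0,-3],[-2,-1,0,-6],[-3,-1.5,0,-9],[-4,-2,0,-12],[-5,-2.5,0,-15],[-6,-3,0,-18],[-6,-3,0,-20],[-6,-3,0,-20]]'; python3 b.py w4 drip_station slot latch well
```

```text
time: 10.3
ee_pos: [0.371, -0.0597, 0.3024]
tcp_rot: [-176.7, 0.1, -11.5]
wrist_force: [-0.2, 0.4, -0.9]
opening: 0.0093
grasp_force: 25.8
10.3 [ 0.371  -0.0597  0.3024] [-176.7355    0.0622  -11.4947] [-0.2448  0.3972 -0.8707]
drip_station 0.66 [ 90.1 203.5] [0.4131 0.2548 0.    ]
drip_station 0.59 [ 98.2 141. ] [0.4844 0.2143 0.    ]
slot 0.79 [ 89.6 207. ] [0.4113 0.232  0.0325]
latch 0.88 [68.9 85.4] [0.5427 0.2018 0.033 ]
well 0.65 [ 84.5 141.3] [0.4847 0.2128 0.026 ]
```

```bash
python3 -c "
import cv2;i=cv2.imread('pics/w4.png')[0:300,60:320];cv2.imwrite('pics/w4c.png',cv2.resize(i,None,fx=2,fy=2,interpolation=2))"
```

```text
(no output)
```

View pics/w4c.png

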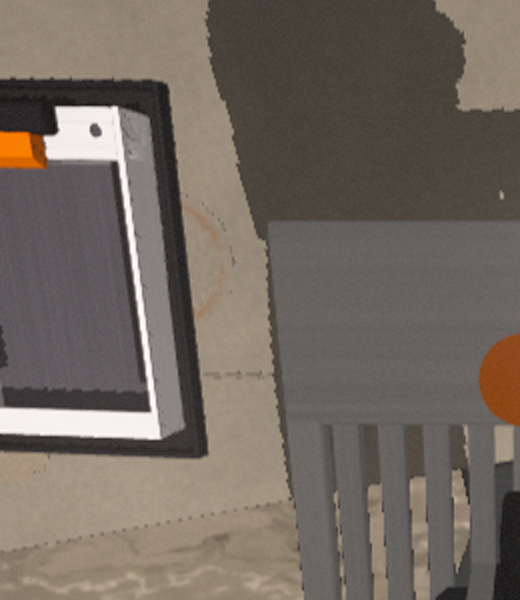

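```bash
python3 -m inch '[[0,3,0,0],[0,3,0,0],[0,3,0,0],[0,3,0,0],[0,3,0,0],[0,3,0,0],[0,3,0,0],[0,3,0,0]]'; python3 -c "
from workcell import bot;o=bot.get_obs();print(o['q'],o['qd'])"; python3 b.py w5 drip_station slot latch well
```

```text
time: 11.55
ee_pos: [0.3678, -0.0473, 0.3023]
tcp_rot: [-175.9, 0.1, -10.3]
wrist_force: [-0.3, -0.2, -1.4]
opening: 0.0097
grasp_force: 25.8
[-10.35474629 -17.06867669  -2.97718192 104.1978785    4.05184296
 179.94219739] [ 0.03621134  0.05561511 -0.02399772  0.0623864  -0.00405263 -0.01777831]
11.55 [ 0.3678 -0.0473  0.3023] [-175.9481    0.1023  -10.2971] [-0.2691 -0.2255 -1.4359]
drip_station 0.97 [115.6 132.6] [0.4818 0.2104 0.    ]
drip_station 0.27 [102.6 195.2] [0.4111 0.2548 0.    ]
slot 0.78 [101.1 194.5] [0.4142 0.2321 0.0325]
latch 0.92 [88.3 74.7] [0.5414 0.1983 0.033 ]
well 0.56 [ 96.2 132. ] [0.484  0.2163 0.026 ]
```

Joint 6 is at its +180° limit, so with this grasp the tray's yaw can't be reached. I'll set the grate down in a clear spot and regrasp it with the tool turned by half a turn.

```bash
python3 -m inch '[[1,-1,0,4],[3,-4,-2,8],[5,-7,-4,12],[7,-10,-7,16],[8,-11,-10,16],[8,-11,-13,16],[8,-11,-16,16],[8,-11,-16,16]]'; python3 -c "
from workcell import bot;o=bot.get_obs();print(o['q'],o['qd'],o['ee_pos'],o['tcp_rot'])"
```

```text
time: 12.8
ee_pos: [0.4467, -0.1569, 0.1404]
tcp_rot: [-175.8, 0.3, 5.7]
wrist_force: [0.1, 0.0, -1.6]
opening: 0.0101
grasp_force: 25.7
[-21.43285121  -4.19346253 -10.17226681  86.19059661   3.55715963
 152.80685785] [ 0.07634162 -1.07172712  3.79537508  2.02068957  0.08923159  0.01798107] [ 0.446655   -0.15687463  0.1403757 ] [-175.84544821    0.30577662    5.70400946]
```

The clipping also left the tool leaning 4° about its own x axis. I can use that. If I grip the rib by its ends with this lean, the grate tilts rear-up, which is what hooking needs. First I set the grate down in a clear spot.

```bash
python3 -m inch '[[1,1,-3,0],[2,3,-6,0],[3,4,-8,0],[3,4,-9.5,0],[3,4,-10.5,0],[3,4,-11.2,0],[3,4,-11.4,0],[3,4,-11.5,0]]'; python3 -m inch '[[0,0,-0.05,0],[0,0,-0.1,0],[0,0,-0.1,0],[0,0,0,0],[0,0,0.5,0],[0,0,3,0],[0,0,7,0],[0,0,12,0]]' 2.5
```

```text
time: 13.8
ee_pos: [0.4779, -0.1175, 0.0277]
tcp_rot: [-176.0, 0.1, 5.7]
wrist_force: [0.2, -0.1, -0.1]
opening: 0.0095
grasp_force: 25.8
time: 14.8
ee_pos: [0.4773, -0.1171, 0.1483]
tcp_rot: [-175.9, 0.2, 5.7]
wrist_force: [0.7, 0.4, 0.4]
opening: 0.0248
grasp_force: 0.0
```

```bash
python3 -m inch '[[0,0,2,-10],[0,0,4,-20],[0,2,5,-30],[0,4,5,-40],[0,4,5,-40],[0,4,5,-40],[0,4,5,-40],[0,4,5,-40]]' 6.5
```

```text
time: 15.8
ee_pos: [0.4116, -0.1957, 0.1975]
tcp_rot: [-173.2, 0.2, -29.5]
wrist_force: [0.0, -0.1, -0.5]
opening: 0.0651
grasp_force: 0.0
```

```bash
python3 -m inch '[[0,3,0,-5],[0,3,0,-5],[0,3,0,-5],[0,3,0,-5],[0,3,0,-5],[0,3,0,-5],[0,3,0,-5],[0,3,0,-5]]'
```

```text
time: 16.8
ee_pos: [0.3917, -0.1973, 0.1974]
tcp_rot: [-171.6, 0.2, -32.0]
wrist_force: [-1.0, -0.8, -0.5]
opening: 0.0653
grasp_force: 0.0
```

```bash
python3 -m inch '[[1,1,0,10.6],[2,2,0,21.2],[3,3,0,31.8],[4,4,0,42.4],[5,5,0,53],[6,6,0,63.6],[7,7,0,74.2],[8,8,0,84.8]]' ; python3 -m inch '[[0,0,0,10.6],[0,0,0,21.2],[0,0,0,31.8],[0,0,0,42.4],[0,0,0,53],[0,0,0,63.6],[0,0,0,74.2],[0,0,0,84.8]]' ;  python3 -m inch '[[0,0,0,10.6],[0,0,0,21.2],[0,0,0,31.8],[0,0,0,42.4],[0,0,0,53],[0,0,0,63.6],[0,0,0,74.2],[0,0,0,84.8]]'; python3 b.py w6 grate_grip grate_lip grate_rear
```

```text
time: 17.8
ee_pos: [0.4721, -0.117, 0.1974]
tcp_rot: [-171.6, 0.2, 53.2]
wrist_force: [-0.2, -0.1, 0.1]
opening: 0.0647
grasp_force: 0.0
time: 18.8
ee_pos: [0.4718, -0.1172, 0.1974]
tcp_rot: [-171.6, 0.2, 138.0]
wrist_force: [0.3, -0.1, -0.4]
opening: 0.0646
grasp_force: 0.0
time: 19.8
ee_pos: [0.4717, -0.1172, 0.1975]
tcp_rot: [-171.6, 0.3, -137.2]
wrist_force: [-0.4, -0.2, 0.4]
opening: 0.0648
grasp_force: 0.0
19.8 [ 0.4717 -0.1172  0.1975] [-171.597     0.2525 -137.2056] [-0.3766 -0.2375  0.4472]
grate_lip 0.86 [393.7 163.1] [ 0.4164 -0.1202  0.002 ]
grate_rear 0.58 [300.2 273.1] [ 0.5543 -0.1092  0.006 ]
```

```bash
python3 -m inch '[[0.9,0.1,-2,10.5],[0.9,0.1,-4,21],[0.9,0.1,-7,31.5],[0.9,0.1,-10,42],[0.9,0.1,-13,52.2],[0.9,0.1,-16,52.2],[0.9,0.1,-17.2,52.2],[0.9,0.1,-17.6,52.2]]' 6.5;  python3 -m inch '[[0,0,0,0],[0,0,0,0],[0,0,0,0],[0,0,0,0],[0,0,0,0],[0,0,0,0],[0,0,0,0],[0,0,0,0]]' 3.8 25
```

```text
time: 21.0
ee_pos: [0.4807, -0.1162, 0.0213]
tcp_rot: [-171.7, 0.3, -85.5]
wrist_force: [0.2, -1.3, -0.2]
opening: 0.0651
grasp_force: 0.0
time: 22.0
ee_pos: [0.4813, -0.1164, 0.0227]
tcp_rot: [-171.5, 0.2, -85.4]
wrist_force: [-1.8, 0.7, 6.4]
opening: 0.0437
grasp_force: 25.8
```

```bash
python3 -m inch '[[0,0,1,0],[0,0,4,0],[0,2,9,-2],[0,6,14,-5],[-1,11,19,-9],[-1,16.5,23,-13],[-1,22,26,-17],[-1,28,26,-20]]';  python3 -m inch '[[0,6,0,0],[-1,12,0,0],[-2,17,0,0],[-2,19.5,0,0],[-2,19.5,0,0],[-2,19.5,0,0],[-2,19.5,0,0],[-2,19.5,0,0]]'; python3 b.py w7 drip_station slot latch well grate_lip grate_rear
```

```text
time: 23.0
ee_pos: [0.471, 0.154, 0.2837]
tcp_rot: [-171.4, 0.4, -105.5]
wrist_force: [1.7, 0.4, -1.9]
opening: 0.0436
grasp_force: 25.6
time: 24.0
ee_pos: [0.451, 0.3465, 0.2806]
tcp_rot: [-171.6, 0.3, -105.4]
wrist_force: [0.1, 0.7, -0.9]
opening: 0.0439
grasp_force: 25.6
24.0 [0.451  0.3465 0.2806] [-171.5941    0.2707 -105.4253] [ 0.1253  0.6609 -0.9275]
drip_station 0.86 [296.3  84.6] [0.4867 0.2153 0.    ]
slot 0.71 [362.1  71.9] [0.415  0.2278 0.0325]
latch 0.97 [234.1  86.9] [0.5441 0.2042 0.033 ]
well 0.66 [290.3  83.6] [0.4878 0.2167 0.026 ]
well 0.52 [237.   85.1] [0.5429 0.202  0.026 ]
grate_lip 0.86 [475.5 296.3] [0.344  0.5015 0.002 ]
grate_rear 0.76 [169.  283.2] [0.7242 0.4038 0.006 ]
```

View pics/w7.png

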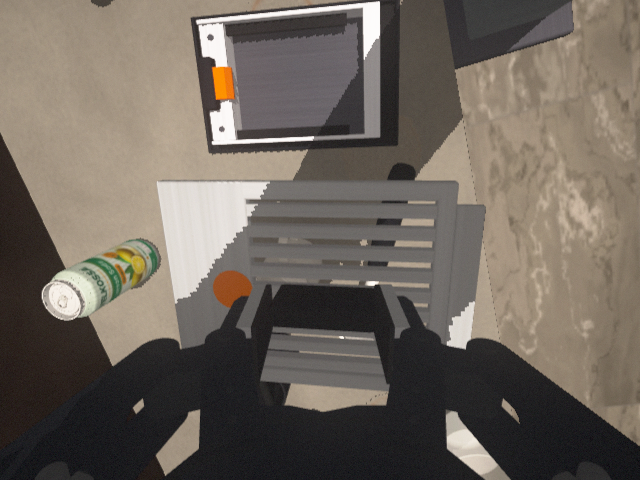

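The grate is held rear-up across the middle of the picture, with its lip on the right at col 475. The tray above it shows the latch tip at (233,84) and the overhang's free edge near col 362. I'll zoom in on the tray to measure its play.

```bash
python3 -c "
import cv2;i=cv2.imread('pics/w7.png')[0:160,185:405];cv2.imwrite('pics/w7c.png',cv2.resize(i,None,fx=3.5,fy=3.5,interpolation=0))"
```

```text
(no output)
```

View pics/w7c.png

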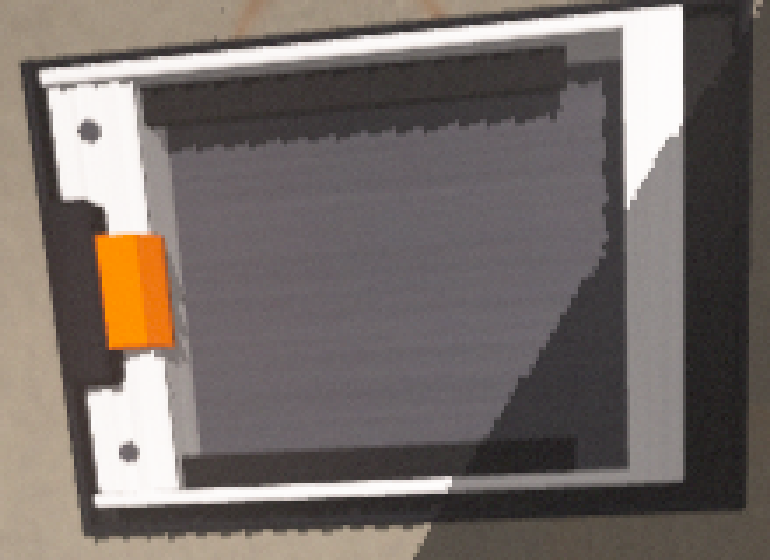

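```bash
cat > m.py <<'E'
from h import *
np.set_printoptions(precision=2,suppress=True)
import numpy as np
c=bot.camera("wrist"); o=bot.get_obs()
def P(u,v,z): return atz(c,(u/3.5+185-.14,v/3.5-.14),z,o)[:2]
F=dict(free=[P(623,28,.036),P(627,467,.036)],front=[P(683,5,.036),P(683,482,.036)],deck=[P(133,83,.032),P(180,487,.032)],latch=[P(164,236,.036),P(173,346,.036)],sur=[P(745,507,.012),P(87,535,.012),P(24,62,.012)],nearrim=[P(95,506,.036),P(683,482,.036)],farrim=[P(40,70,.036),P(683,5,.036)])
for k,v in F.items():
    d=v[1]-v[0]; print(k,[x*1000 for x in v],np.linalg.norm(d)*1000,np.degrees(np.arctan2(d[1],d[0])))
E=np.radians(-15.0)
for yaw in (-14.5,-15,-15.5):
    e=np.array([np.cos(np.radians(yaw)),np.sin(np.radians(yaw))]); n=np.array([-e[1],e[0]])
    print(yaw,{k:[(round(1000*x@e,1),round(1000*x@n,1)) for x in v] for k,v in F.items()})
for k,z in (("grate_lip",0),("grate_rear",0)):
    for r in bot.landmark_of(k,c)[:1]:
        O,d=ray(c,r["point"],o)
        # express on ray for point given tool-frame y (tool y ~ along grate x)
        T=toolT(o); Ti=np.linalg.inv(T); a=Ti[:3,:3]@O+Ti[:3,3]; b=Ti[:3,:3]@d
        zz=(.0204 if k=="grate_lip" else .0164); s=(zz-a[2])/b[2]; print(k,(a+s*b)*1000)
print(o["tcp_rot"],o["ee_pos"])
E
python3 m.py
```

```text
free [array([401.48, 176.68]), array([426.31, 284.63])] 110.7622672783032 77.04689273295838
front [array([385.48, 176.31]), array([411.89, 292.84])] 119.48588055520045 77.22980474522343
deck [array([535.74, 146.89]), array([559.37, 254.51])] 110.18322786153162 77.61495618266589
latch [array([539.02, 187.68]), array([546.42, 216.36])] 29.618756358111558 75.53820435084343
sur [array([395.53, 305.61]), array([603.28, 259.18]), array([572.93, 124.35])] 212.87536885814163 -12.598424151545295
nearrim [array([586.16, 252.99]), array([411.89, 292.84])] 178.7598831634096 167.1174180068969
farrim [array([559.47, 137.06]), array([385.48, 176.31])] 178.35665251451326 167.2856147216929
-14.5 {'free': [(np.float64(344.5), np.float64(271.6)), (np.float64(341.5), np.float64(382.3))], 'front': [(np.float64(329.1), np.float64(267.2)), (np.float64(325.5), np.float64(386.6))], 'deck': [(np.float64(481.9), np.float64(276.4)), (np.float64(477.8), np.float64(386.5))], 'latch': [(np.float64(474.9), np.float64(316.7)), (np.float64(474.8), np.float64(346.3))], 'sur': [(np.float64(306.4), np.float64(394.9)), (
[... 1035 characters left out ...]
8.2))], 'front': [(np.float64(324.3), np.float64(272.9)), (np.float64(318.7), np.float64(392.3))], 'deck': [(np.float64(477.0), np.float64(284.7)), (np.float64(471.0), np.float64(394.7))], 'latch': [(np.float64(469.3), np.float64(324.9)), (np.float64(468.7), np.float64(354.5))], 'sur': [(np.float64(299.5), np.float64(400.2)), (np.float64(512.1), np.float64(411.0)), (np.float64(518.9), np.float64(272.9))], 'nearrim': [(np.float64(497.2), np.float64(400.4)), (np.float64(318.7), np.float64(392.3))], 'farrim': [(np.float64(502.5), np.float64(281.6)), (np.float64(324.3), np.float64(272.9))]}
grate_lip [-4.39 72.88 20.4 ]
grate_rear [  4.74 -69.13  16.4 ]
[-171.61    0.25 -105.36] [0.45 0.35 0.28]
```

```bash
cat >> m.py <<'E'
print("----")
yaw=-12.8
e=np.array([np.cos(np.radians(yaw)),np.sin(np.radians(yaw))]); n=np.array([-e[1],e[0]])
print({k:[(float(round(1000*x@e,1)),float(round(1000*x@n,1))) for x in v] for k,v in F.items()})
T=toolT(o);Ti=np.linalg.inv(T)
for nm,p,zz in (("rearcorner",(158,181),.0164),("frontcorner",(458,181),.0164),("lipcorner",(485.5,205),.0184)):
    O,d=ray(c,p,o);a=Ti[:3,:3]@O+Ti[:3,3]; b=Ti[:3,:3]@d; s=(zz-a[2])/b[2];X=a+s*b; print(nm,X*1000,1000*(T@np.append(X,1))[:3])
t=T[:3,3]; print("tcp",1000*t[:2]@e,1000*t[:2]@n)
E
python3 m.py | sed -n '/----/,$p'
```

```text
----
{'free': [(352.3, 261.3), (352.6, 372.1)], 'front': [(336.8, 257.4), (336.7, 376.9)], 'deck': [(489.8, 262.0), (489.0, 372.2)], 'latch': [(484.0, 302.5), (484.9, 332.1)], 'sur': [(317.9, 385.7), (530.8, 386.5), (531.1, 248.3)], 'nearrim': [(515.5, 376.6), (336.7, 376.9)], 'farrim': [(515.2, 257.7), (336.8, 257.4)]}
rearcorner [ 51.8  -68.33  16.4 ] [504.52 278.85 273.71]
frontcorner [51.75 57.38 16.4 ] [384.63 311.91 255.38]
lipcorner [41.08 71.17 18.4 ] [374.58 325.75 251.43]
tcp 362.58718573325 438.53897613566056
```

The tray measures consistently: yaw -12.8°, sizes within 1%, play about +1.5 mm. Next I hover just above the tray and compare the lip corner with the overhang.

```bash
python3 -m inch '[[0.5,-2,-2,0.5],[1,-5,-5,1],[1.5,-8,-8,1.5],[2,-11,-11,2],[3,-13.1,-14,2.6],[3,-13.1,-17,2.6],[3,-13.1,-18.5,2.6],[3,-13.1,-18.5,2.6]]'; python3 b.py w8 latch grate_lip grate_rear
```

```text
time: 25.65
ee_pos: [0.4803, 0.2163, 0.0946]
tcp_rot: [-171.7, 0.2, -102.7]
wrist_force: [0.6, -0.3, -1.0]
opening: 0.0439
grasp_force: 25.6
25.65 [0.4803 0.2163 0.0946] [-171.6732    0.192  -102.7397] [ 0.5755 -0.2567 -0.987 ]
grate_lip 0.76 [473.4 298. ] [0.4029 0.2687 0.002 ]
grate_lip 0.28 [36.1 36.2] [0.6432 0.0478 0.002 ]
grate_rear 0.97 [170.  288.2] [0.6109 0.2272 0.006 ]
```

View pics/w8.png

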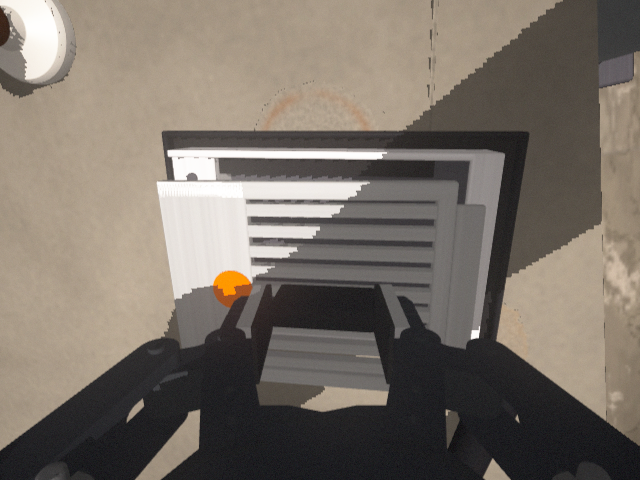

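```bash
cat > p.py <<'E'
from h import *
np.set_printoptions(precision=1,suppress=True)
o=bot.get_obs();c=bot.camera("wrist")
K=np.array([[f(c),0,c["cx"]],[0,f(c),c["cy"]],[0,0,1]])
obj=np.array([[78,-52,-12],[-54,-52,-12],[-66,-42,-14],[46,0,-12],[22,-5,12],[-22,-5,12]],float)
img=np.array([[158,181.5],[458,181.5],[485.5,205.5],[232.5,289],[273,286],[377,286]],float)
for sel in (range(6),range(4)):
    sel=list(sel)
    ok,r,t=cv2.solvePnP(obj[sel],img[sel],K,None,flags=cv2.SOLVEPNP_SQPNP)
    pr=cv2.projectPoints(obj,r,t,K,None)[0][:,0]; print("res",(pr-img).tolist() and np.round(pr-img,1).tolist())
    Rm=cv2.Rodrigues(r)[0]; M=toolT(o)@np.array(c["mount"])
    yaw=np.radians(-12.8);e=np.array([np.cos(yaw),np.sin(yaw),0]);n=np.array([-e[1],e[0],0])
    for nm,p in dict(grip=[0,0,0],lip=[-66,0,-16],lipbot=[-66,0,-18],rearbot=[78,0,-18]).items():
        X=M[:3,:3]@((Rm@np.array(p,float)+t[:,0])/1000)+M[:3,3]; print(nm,1000*np.array([X@e,X@n,X[2]]))
    gx=M[:3,:3]@Rm[:,0]; gy=M[:3,:3]@Rm[:,1]; print("yaw",np.degrees(np.arctan2(gx[1],gx[0])),"pitchup",np.degrees(np.arcsin(gx[2])),"roll",np.degrees(np.arcsin(gy[2])))
def W(a,b,z): return np.append((a*e+b*n)[:2],z)/np.array([1000,1000,1])
print("free",proj(c,W(352.3,261.3,.036),o),"front",proj(c,W(336.8,257.4,.036),o)," f",f(c))
g=cv2.cvtColor(c["img"],cv2.COLOR_RGB2GRAY); print(g[160,440:535].tolist()); print(g[230,440:535].tolist()); print(g[195,150:170].tolist())
T=toolT(o)[:3,3];print("tcp",1000*T@e,1000*T@n,T[2]*1000)
E
python3 p.py
```

```text
res [[6.4, -4.0], [-2.3, -2.9], [-3.1, -3.2], [-4.0, 2.8], [-4.5, 2.6], [7.9, 6.0]]
grip [418.5 312.2  96.8]
lip [353.6 316.8  77.5]
lipbot [353.7 317.4  75.6]
rearbot [497.4 318.6  84.8]
yaw -12.342317912004065 pitchup 3.655132770830418 roll 18.50784064326356
res [[-0.1, -0.2], [-0.3, -0.0], [0.2, 0.1], [0.2, 0.2], [-9.6, 18.5], [-4.1, 25.1]]
grip [421.7 318.5  91.3]
lip [355.4 317.4  76.7]
lipbot [355.4 317.5  74.7]
rearbot [499.3 321.   71.7]
yaw -11.401902645714326 pitchup -1.2067848581140301 roll 1.8236522829523047
free (np.float64(474.69172751341205), np.float64(161.04867307676824)) front (np.float64(508.57185516321016), np.float64(153.46078940788456))  f 358.2771952621225
[58, 58, 58, 59, 57, 58, 56, 54, 58, 56, 58, 59, 55, 57, 56, 54, 55, 56, 57, 59, 58, 58, 58, 57, 60, 55, 58, 51, 56, 55, 60, 103, 122, 131, 142, 145, 140, 143, 136, 139, 138, 141, 140, 142, 138, 138, 142, 143, 141, 139, 144, 142, 141, 140, 140, 141, 141, 137, 140, 139, 139, 137, 138, 138, 135, 87, 34, 34, 36, 39, 34, 34, 36, 33, 33, 31, 30, 30, 29, 35, 36, 35, 31, 41, 34, 33, 66, 76, 79, 80, 80, 77, 77, 76, 75]
[113, 114, 117, 114, 114, 115, 112, 113, 115, 113, 115, 112, 113, 110, 102, 102, 110, 108, 113, 111, 113, 112, 105, 105, 107, 110, 108, 107, 108, 105, 109, 106, 108, 107, 108, 106, 105, 108, 108, 107, 109, 105, 106, 125, 142, 146, 140, 143, 141, 143, 140, 140, 140, 142, 137, 56, 40, 41, 41, 40, 40, 34, 36, 41, 37, 34, 37, 36, 34, 34, 38, 39, 40, 38, 48, 82, 82, 82, 81, 82, 83, 81, 82, 83, 85, 85, 80, 86, 86, 83, 84, 84, 86, 88, 83]
[169, 172, 173, 174, 173, 172, 172, 176, 196, 238, 227, 225, 229, 249, 226, 226, 224, 226, 225, 225]
tcp 421.3262978224833 318.1090832122873 96.62941045513571
```

```bash
sed -i 's/\[22,-5,12\],\[-22,-5,12\]\]/[22,-5,-12],[-22,-5,-12]]/' p.py; python3 p.py | grep -v '^\[' ; python3 - <<'E'
from h import *
np.set_printoptions(precision=1,suppress=True)
yaw=np.radians(-12.8);e=np.array([np.cos(yaw),np.sin(yaw),0]);n=np.array([-e[1],e[0],0])
for cam in("side","scene"):
    c=bot.camera(cam);save(c,cam+"9")
    for k in("grate_lip","grate_rear","grate_grip","latch"):
        for r in bot.landmark_of(k,c)[:2]:
            if r["score"]<.3: continue
            O,d=ray(c,r["point"]); s=(.317-O@n)/(d@n); X=O+s*d; print(cam,k,round(r["score"],2),np.round(r["point"],1),"e,z if on centreline:",1000*X@e,1000*X[2], "e,n at z.08",[float(1000*((O+d*(.08-O[2])/d[2])@q)) for q in(e,n)])
i=cv2.imread("pics/side9.png")[160:260,230:370]; cv2.imwrite("pics/s9c.png",cv2.resize(i,None,fx=5,fy=5,interpolation=0))
E
```

```text
res [[-0.3, -0.2], [-0.6, -0.9], [0.9, -0.2], [-2.0, 1.6], [5.1, -2.7], [-3.1, 2.3]]
grip [422.2 317.6  94. ]
lip [355.6 316.7  80.6]
lipbot [355.6 316.9  78.6]
rearbot [499.4 321.1  73. ]
yaw -11.104779762729763 pitchup -2.206670300061963 roll 3.982365928818721
res [[-0.1, -0.2], [-0.3, -0.0], [0.2, 0.1], [0.2, 0.2], [7.0, -4.1], [-2.3, 0.6]]
grip [421.7 318.4  91.2]
lip [355.4 317.3  76.6]
lipbot [355.3 317.4  74.6]
rearbot [499.2 320.9  71.5]
yaw -11.402593803463661 pitchup -1.2130793304775807 roll 1.8161140777560414
free (np.float64(474.6329011236995), np.float64(161.24750203457316)) front (np.float64(508.5301236799877), np.float64(153.6582936435398))  f 358.2771952621225
tcp 421.2802111426629 318.03056839481263 96.4711162758322
side grate_lip 0.6 [265.6 200.1] e,z if on centreline: 352.7031427096843 75.21065066584198 e,n at z.08 [352.58366898714195, 306.4489600322334]
side grate_lip 0.46 [267.9 214.9] e,z if on centreline: 355.73093241776354 32.23480113670507 e,n at z.08 [354.3987589490825, 218.58045553540148]
side grate_rear 0.58 [323.7 193. ] e,z if on centreline: 504.85592675
[... 234 characters left out ...]
 [318.5 208.5] e,z if on centreline: 490.00593410631967 39.65067676020973 e,n at z.08 [480.6191718767358, 232.92207455962983]
scene grate_lip 0.82 [323.  304.6] e,z if on centreline: 351.4431946450899 81.20239760615434 e,n at z.08 [352.0916229027174, 316.17358548125986]
scene grate_rear 0.84 [272.4 274.1] e,z if on centreline: 503.111995011845 77.86865247576935 e,n at z.08 [501.6393150026287, 318.45994434109093]
scene grate_grip 0.57 [299.3 285.9] e,z if on centreline: 420.15960113481736 94.5259881674856 e,n at z.08 [429.1281738869599, 306.87927167360505]
scene latch 0.88 [278.7 291.5] e,z if on centreline: 485.83138863827 29.96907761910217 e,n at z.08 [453.6948727068483, 349.68594056068787]
```

View pics/s9c.png

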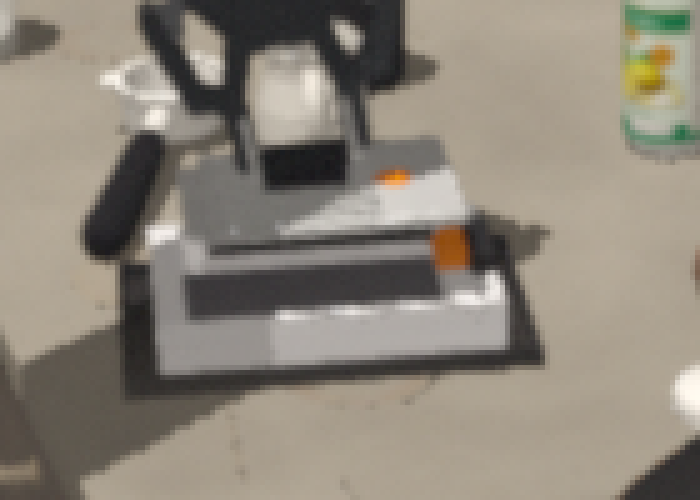

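Network points from both cameras and the PnP fit agree that the grate hangs nearly level, with the lip tip about 2 mm behind the overhang edge and the rear over the latch's flat top. So I'll lower it gently: the rear rests on the latch top while the lip sinks below the overhang.

```bash
python3 -m inch '[[-0.1,0,-0.8,0],[-0.1,0,-1.6,0],[-0.1,0,-2.3,0],[-0.1,0,-2.7,0],[-0.1,0,-3,0],[-0.1,0,-3.2,0],[-0.1,0,-3.4,0],[-0.1,0,-3.5,0]]'; cat > l.py <<'E'
from h import *
np.set_printoptions(precision=1,suppress=True)
yaw=np.radians(-12.8);e=np.array([np.cos(yaw),np.sin(yaw),0]);n=np.array([-e[1],e[0],0])
o=bot.get_obs();T=np.array(o["ee_pos"]);F=np.array(o["wrist_force"]);print("t",o["time"],"tcp",1000*T@e,1000*T@n,1000*T[2],"F e,n,z",F@e,F@n,F[2],"tq",np.array(o["torque"]))
for cam in("side","scene"):
    c=bot.camera(cam);save(c,cam+"L%d"%(10*o["time"]))
    for k in("grate_lip","grate_rear","grate_grip","latch","drip_station"):
        for r in bot.landmark_of(k,c)[:1]:
            if r["score"]<.3: continue
            O,d=ray(c,r["point"]); s=(.317-O@n)/(d@n); X=O+s*d; print(cam,k,round(r["score"],2),"e,z",1000*X@e,1000*X[2])
E
python3 l.py
```

```text
time: 27.45
ee_pos: [0.4804, 0.2167, 0.0615]
tcp_rot: [-171.5, 0.3, -102.7]
wrist_force: [-3.8, 0.2, 5.1]
opening: 0.0437
grasp_force: 24.2
t 27.45 tcp 420.44564776670205 317.7732567050359 61.49024727388842 F e,n,z -3.782271261322193 -0.609757401164526 5.055680962997615 tq [ 0.1  0.2 -0. ]
side grate_lip 0.82 e,z 357.06936713275434 36.505408563806576
side grate_rear 0.87 e,z 499.3230781827823 61.02273837502403
side latch 0.69 e,z 477.63277704289754 36.28445889101162
side drip_station 0.74 e,z 420.7169050152416 7.121832998031596
scene grate_lip 0.76 e,z 358.0557356278639 41.48980370857402
scene grate_rear 0.84 e,z 497.63271413685317 53.067892173020105
scene grate_grip 0.8 e,z 422.151778420994 54.153917236198446
scene latch 0.68 e,z 481.42916955444133 41.41365376736283
scene drip_station 0.73 e,z 420.4578594353997 15.517994946013136
```

```bash
python3 -m inch '[[-0.1,0.02,0.05,0],[-0.15,0.03,0.05,0],[-0.15,0.03,0,0],[-0.15,0.03,-0.1,0],[-0.15,0.03,-0.2,0],[-0.15,0.03,-0.3,0],[-0.15,0.03,-0.3,0],[-0.15,0.03,-0.3,0]]'; python3 l.py
```

```text
time: 29.05
ee_pos: [0.4785, 0.2168, 0.0577]
tcp_rot: [-171.6, 0.3, -102.8]
wrist_force: [-0.2, 1.0, 5.8]
opening: 0.0436
grasp_force: 24.3
t 29.05 tcp 418.6137536381507 317.441477724745 57.69970062898119 F e,n,z -0.4505482482609446 0.9683219832250631 5.840236087607914 tq [ 0.  -0.5  0.1]
side grate_lip 0.67 e,z 346.31678065536414 36.2515800944605
side grate_rear 0.72 e,z 500.97987001922075 63.780109303477104
side grate_grip 0.83 e,z 414.4950515556602 53.49958459736415
side latch 0.61 e,z 483.69733770661026 43.104699701298486
side drip_station 0.76 e,z 429.18154469459284 -0.7985722752783531
scene grate_lip 0.7 e,z 354.2581808330041 40.537409981105554
scene grate_rear 0.82 e,z 495.10327039044995 47.22130082704834
scene grate_grip 0.68 e,z 425.52884800891064 52.086626920189175
scene latch 0.83 e,z 482.8346252492686 44.94470217623303
scene drip_station 0.6 e,z 414.67788420006343 11.60516265315814
```

Force and moment together put the contact purely at the rear (about 80 mm behind the grip), so the lip is free. Lower further.

```bash
python3 -m inch '[[0,0,-0.1,0],[0,0,-0.2,0],[0,0,-0.3,0],[0,0,-0.35,0],[0,0,-0.35,0],[0,0,-0.35,0],[0,0,-0.35,0],[0,0,-0.35,0]]'; python3 l.py; python3 b.py w10 grate_lip
```

```text
time: 30.65
ee_pos: [0.4782, 0.2168, 0.0542]
tcp_rot: [-171.6, 0.3, -102.7]
wrist_force: [-2.2, 1.1, 7.0]
opening: 0.0437
grasp_force: 24.9
t 30.65 tcp 418.2803525951876 317.387706980722 54.15328016572929 F e,n,z -2.3736536137914794 0.5941382610326408 6.977253324456386 tq [-0.  -0.2 -0. ]
side grate_lip 0.87 e,z 355.11293237772276 27.010624229207192
side grate_rear 0.83 e,z 497.8877513041101 56.50261281027979
side grate_grip 0.65 e,z 415.60792434374423 44.11234879671444
side latch 0.64 e,z 480.6013100966421 46.5752269768882
side drip_station 0.71 e,z 424.1388941842019 0.24490043563396569
scene grate_lip 0.64 e,z 352.5509406232777 42.87826257748995
scene grate_rear 0.89 e,z 497.8470270488398 43.96134528702178
scene grate_grip 0.98 e,z 427.3735478839685 51.11413979709578
scene latch 0.81 e,z 486.18204479666997 29.37259940176307
scene drip_station 0.68 e,z 423.6405550224563 10.651875806721778
31.25 [0.4782 0.2168 0.0542] [-171.6047    0.2797 -102.7435] [-2.2515  0.0954  6.6761]
grate_lip 0.79 [465.9 292.5] [0.4119 0.2439 0.002 ]
```

View pics/w10.png

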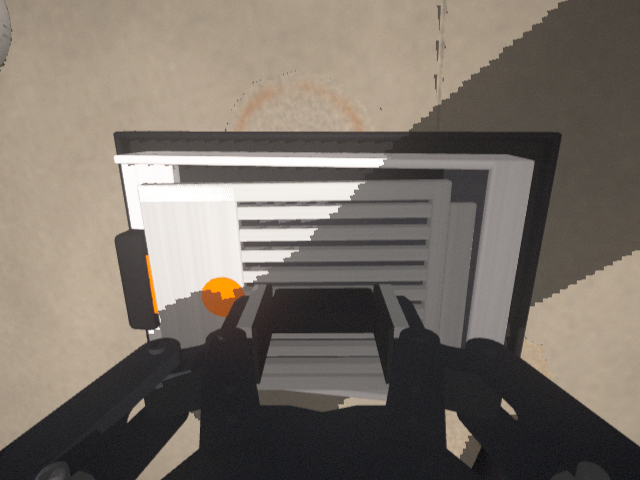

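The lip tip (col 475) lies just behind the overhang's free edge (about col 486) and below it. The rear edge rests on the latch's flat top at (150,285). The moment shows the front now resting on the ledges, so I raise 1 mm and slide the lip forward under the overhang.

```bash
python3 -m inch '[[0,0,0.1,0],[-0.1,0.02,0.1,0],[-0.25,0.06,0.1,0],[-0.4,0.09,0.1,0],[-0.55,0.12,0.1,0],[-0.7,0.16,0.1,0],[-0.8,0.18,0.1,0],[-0.8,0.18,0.1,0]]'; cat > q.py <<'E'
from h import *
np.set_printoptions(precision=2,suppress=True)
yaw=np.radians(-12.8);e=np.array([np.cos(yaw),np.sin(yaw),0]);n=np.array([-e[1],e[0],0])
o=bot.get_obs();T=np.array(o["ee_pos"]);F=np.array(o["wrist_force"]);Q=np.array(o["torque"]);print("tcp",1000*T@e,1000*T@n,1000*T[2],"F e,n,z",F@e,F@n,F[2],"tq e,n,z",Q@e,Q@n,Q[2])
E
python3 q.py
```

```text
time: 32.35
ee_pos: [0.4701, 0.2183, 0.0546]
tcp_rot: [-171.6, 0.2, -102.8]
wrist_force: [0.8, -0.8, -0.7]
opening: 0.0432
grasp_force: 25.6
tcp 410.0321467562485 317.06273670500497 54.56658666877247 F e,n,z 0.9493988806017047 -0.6221587155950874 -0.6625405110204713 tq e,n,z -0.051848159290714346 0.1681699399806595 0.01051863584334058
```

```bash
python3 -m inch '[[-0.07,0.02,0,0],[-0.14,0.03,0,0],[-0.2,0.05,0,0],[-0.25,0.06,0,0],[-0.3,0.07,0,0],[-0.3,0.07,0,0],[-0.3,0.07,0,0],[-0.3,0.07,0,0]]'; python3 q.py
```

```text
time: 33.35
ee_pos: [0.4673, 0.2191, 0.0548]
tcp_rot: [-171.6, 0.2, -102.8]
wrist_force: [3.1, -1.5, -1.7]
opening: 0.0433
grasp_force: 25.7
tcp 407.19836483854215 317.1454625026841 54.76694197214063 F e,n,z 3.371410861622711 -0.7882470129509317 -1.7098443526720528 tq e,n,z -0.2121867124566884 -0.6731562674145664 -0.12201851338425349
```

Reaction of 3.4 N forward after 11 mm of travel: the lip is on the rubber strip, hooked about 8 mm under the overhang with the rear edge on the ramp. Now release and back off.

```bash
python3 -m inch '[[0,0,0,0],[0,0,0,0],[0,0,0,0],[0,0,0,0],[0,0,0.3,0],[0,0,1.5,0],[0,0,4,0],[0,0,7,0]]' 6.2; python3 l.py;  python3 b.py w11 grate_lip grate_rear latch
```

```text
time: 34.35
ee_pos: [0.4671, 0.219, 0.126]
tcp_rot: [-171.6, 0.2, -102.8]
wrist_force: [1.0, 0.0, -0.5]
opening: 0.0618
grasp_force: 0.0
t 34.35 tcp 406.9878421104523 317.057630916535 126.02339719316485 F e,n,z 1.0193651701793864 0.23247256055688986 -0.4901858765716821 tq [ 0.1  0.1 -0. ]
side grate_lip 0.79 e,z 345.6677180962702 23.415233015491644
side grate_rear 0.95 e,z 489.6419075437966 46.11841060321953
side grate_grip 0.77 e,z 413.04083086624314 45.49163912162535
side drip_station 0.91 e,z 427.8621295790879 5.601985354045991
scene grate_lip 0.67 e,z 346.3464602874844 20.559427642417027
scene grate_rear 0.89 e,z 484.923551703512 53.496487367821864
scene grate_grip 0.8 e,z 409.72809433038867 59.27640749401908
scene latch 0.8 e,z 479.1636259182538 48.860453979132416
scene drip_station 0.56 e,z 422.61504735936944 -0.10686815286509166
34.95 [0.4671 0.219  0.1243] [-171.6445    0.2168 -102.7618] [-0.3486 -0.4668 -0.3259]
grate_lip 0.97 [437.8 245. ] [0.4038 0.2418 0.002 ]
grate_rear 0.57 [213.2 243.8] [0.5705 0.2099 0.006 ]
latch 0.62 [227.9 239. ] [0.5438 0.2022 0.033 ]
```

The lip is hooked (tray x about -80) and the rear is up on the ramp. Close the fingers and press the mark.

```bash
python3 -m inch '[[2,-0.5,-0.5,0],[4,-1,-1.5,0],[5.2,-1.2,-3,0],[5.2,-1.2,-4.5,0],[5.2,-1.2,-5.8,0],[5.2,-1.2,-6.6,0],[5.2,-1.2,-7,0],[5.2,-1.2,-7.1,0]]' 0 30; python3 q.py
```

```text
time: 36.15
ee_pos: [0.5192, 0.2072, 0.0539]
tcp_rot: [-171.6, 0.3, -102.7]
wrist_force: [-1.4, -0.2, 0.6]
opening: -0.0
grasp_force: 0.0
tcp 460.3631598199009 317.11297713296676 53.85038222844612 F e,n,z -1.360795438647897 -0.5179470248613333 0.6287168770117028 tq e,n,z 0.007538116180280682 0.10996189401036426 -0.01672199221860853
```

```bash
python3 -m inch '[[0,0,-0.15,0],[0,0,-0.3,0],[0,0,-0.45,0],[0,0,-0.6,0],[0,0,-0.7,0],[0,0,-0.8,0],[0,0,-0.9,0],[0,0,-0.95,0]]'; python3 q.py
```

```text
time: 37.15
ee_pos: [0.5196, 0.2073, 0.045]
tcp_rot: [-171.5, 0.3, -102.8]
wrist_force: [-0.5, 0.7, -0.0]
opening: -0.0
grasp_force: 0.0
tcp 460.80686160580404 317.23347882496665 44.99389930063606 F e,n,z -0.6083719183683676 0.6163409486331441 -0.005163859915409547 tq e,n,z -0.05102545198700328 0.16916167222206654 0.0017755696414262694
```

```bash
python3 -m inch '[[0,0,-0.1,0],[0,0,-0.2,0],[0,0,-0.3,0],[0,0,-0.35,0],[0,0,-0.4,0],[0,0,-0.45,0],[0,0,-0.5,0],[0,0,-0.5,0]]'; python3 q.py
```

```text
time: 38.15
ee_pos: [0.5194, 0.2071, 0.0405]
tcp_rot: [-171.6, 0.3, -102.8]
wrist_force: [-3.8, -2.1, 14.7]
opening: 0.0001
grasp_force: 7.1
tcp 460.63789281523844 317.0383701547689 40.45765607862313 F e,n,z -3.257113848585667 -2.915774283057075 14.730383375957205 tq e,n,z -0.5740268146972637 0.5316370837153193 -0.061055963294632254
```

```bash
python3 -m inch '[[0,0,-0.03,0],[0,0,-0.06,0],[0,0,-0.1,0],[0,0,-0.12,0],[0,0,-0.15,0],[0,0,-0.15,0],[0,0,-0.15,0],[0,0,-0.15,0]]'; python3 q.py
```

```text
time: 39.15
ee_pos: [0.5195, 0.2072, 0.0403]
tcp_rot: [-171.5, 0.3, -102.8]
wrist_force: [-10.3, -3.2, 24.2]
opening: -0.0003
grasp_force: 12.5
tcp 460.7238721288156 317.12672407134755 40.280315003030395 F e,n,z -9.29593464171946 -5.410713282389913 24.19732169769853 tq e,n,z -1.1848528354472834 1.2691815634889938 -0.17566697313051843
```

Force rises with no further descent, so the plate is bottomed. Lift off and check.

```bash
python3 -m inch '[[0,0,0.15,0],[0,0,0.3,0],[0,0,1,0],[0,0,2.5,0],[-1,2,5,0],[-2,5,8,0],[-4,9,12,0],[-5,14,16,0]]'; python3 b.py w12 drip_station latch grate_lip grate_rear grate_grip; python3 l.py; python3 - <<'E'
import cv2
i=cv2.imread('pics/w12.png');cv2.imwrite('pics/w12c.png',cv2.resize(i[0:260,130:460],None,fx=2.3,fy=2.3,interpolation=0))
E
```

```text
time: 40.15
ee_pos: [0.4688, 0.3461, 0.1988]
tcp_rot: [-171.6, 0.3, -102.8]
wrist_force: [1.2, 0.4, -0.8]
opening: -0.0001
grasp_force: 0.0
40.15 [0.4688 0.3461 0.1988] [-171.5759    0.2911 -102.7976] [ 1.1735  0.4075 -0.7542]
drip_station 0.56 [304.   63.7] [0.4846 0.2145 0.    ]
latch 0.96 [222.6  58.3] [0.5423 0.201  0.033 ]
grate_lip 0.92 [403.4  57.9] [0.403  0.2308 0.002 ]
grate_rear 0.63 [214.8  57.5] [0.5589 0.1916 0.006 ]
grate_grip 0.7 [311.1  54.5] [0.4746 0.2128 0.018 ]
t 40.45 tcp 381.4111263333902 439.9287060191133 195.48976675365458 F e,n,z -0.46726487477177975 0.6700467624455791 0.2698129723810504 tq [0.  0.1 0. ]
side grate_lip 0.7 e,z 343.3203944979808 30.953832677982685
side grate_rear 0.89 e,z 493.51798197524266 30.53364781145962
side grate_grip 0.6 e,z 407.65751804796923 33.09007337140413
side latch 0.77 e,z 482.09403348795973 42.9455609886592
side drip_station 0.87 e,z 427.17792337718083 -3.623146732908755
scene grate_lip 0.66 e,z 339.47505158839203 39.275908785997515
scene grate_rear 0.95 e,z 486.43763336804557 30.597798516560193
scene grate_grip 0.89 e,z 416.49727921306135 49.267741060186495
scene latch 0.79 e,z 479.57582718087605 33.99620691091454
scene drip_station 0.95 e,z 421.1451696975122 11.792196824446544
```

View pics/w12c.png

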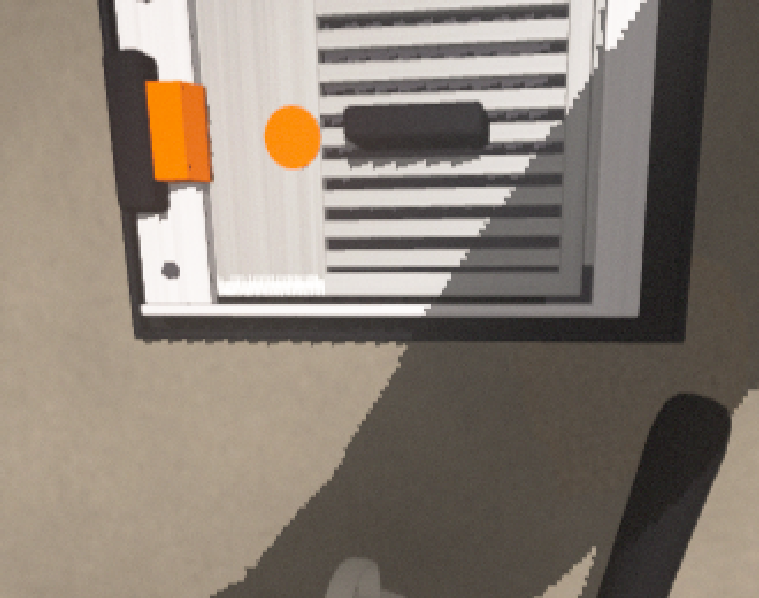

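The grate lies flat. The orange latch, at (180,130) in the crop, overlaps the grate's rear edge, the lip is under the front overhang, and the robot is clear. Handing in.

```bash
python3 -c "
from workcell import bot;print(bot.job_done())"
```

```text
the job is handed in; nothing more can be done
None
```

I handed the job in at about 40.5 s: the grate's lip is hooked under the front overhang, and its rear lies flat with the orange latch over its edge. The last press peaked at about 24 N down and 11 N sideways; I did not re-measure afterwards whether the station shifted or the bystanders moved.

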